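# Clamp a bearing block in its fixture

## Robot

A 7-joint arm with a two-finger parallel gripper is mounted at the origin on the work surface. World frame = base frame: x ahead of the robot, y to its left, z up, the work surface at z = 0. Lengths are in m, angles in rad, forces in N, time in s.
With the tool pointing down it reaches from about 0.425 to 0.925 m from the base axis. Payload 6.8 kg.
Tool frame: the origin (TCP) lies between the finger pads; the fingertips stand 17 mm ahead of it and the grasp point (between the pads) lies 2 mm behind it; z points along the fingers, y is the line along which they close (so a half turn about z gives the same grasp; the last joint's range is limited). The gripper opens to 85 mm and grips with 20 to 120 N. Pads are 22 mm wide; open, the fingers measure 114 mm over their backs; the gripper's body (76 mm by 85 mm) begins 54 mm behind the grasp point. The pads swing forward as they close: fully open they stand 13 mm farther back than shut.
Start: joints at [-1.217, 0.477, 0.022, 1.555, -0.011, 1.109, -0.083], TCP at [0.301, 0.604, 0.248] pointing down, gripper open.
Joint ranges: [-2.96, 2.96], [-0.34, 2.1], [-1.41, 1.46], [0.24, 2.44], [-1.37, 4.51], [0.17, 1.92], [-2.96, 2.96]. Speed limits (rad/s): [2.39, 2.39, 3.14, 3.14, 3.14, 3.14, 3.14].

## Interface

Orientations are given as a unit quaternion [w, x, y, z].
In Python, from rig import bot, snapshot, camera_info, workorder gives the robot as it stands.
- The arm moves only by the tool send_rows, never from a script. Its argument "steps" is a list of rows, each a list of 7 numbers: the shift along the tool's x, y, z in mm, then the turn, a rotation vector about the tool's x, y, z in degrees, then the finger opening in mm, from 0 to 85.4. A call has 1 to 8 rows; each row is the pose to reach, as a shift and turn from the pose commanded when the call began, along the tool's axes at that moment; what a row does not reach only later rows make up. A row lasts 1/12 s, in which the tool goes at most 41.7 mm and 7.16 degrees, less where a joint would pass 70% of its speed; a pose out of reach is approached as far as the arm can. A call with a gripper value outside its range is refused whole. The fingers move at their own pace and stop on an object; the grip force is fixed at half the most. Time passes only in rows, so rows that repeat a pose let the fingers close. It gives the time, the measured TCP pose, the force, the opening and the grip force at its end, in the units of the state.
- bot.read_state(): the state, without advancing time (a new reading comes with each control period).
- snapshot(name): name is "scene" or "top"; returns (picture, depth): 480x640x3 uint8, blue, green, red; 480x640 float32, m along the optical axis (not along the pixel's ray), 0 where there is no reading.
- camera_info(name): a dict with "intrinsics" (3x3 intrinsics, pixels), "position" and "attitude" of the camera in the world. Camera axes: x right, y down, z forward; pixel columns grow to the right and rows downward; lengths in m; the calibration is good to about 2 mm. A picture is of the moment at which its call begins. camera_info takes no time and is no camera call.
- workorder.hand_in(): hands the job in; it is judged then, once.
The state is a dict: "time_s": time; "joint_pos": joint angles; "dq": joint speeds; "effort": joint torques, N m; "tcp_pos": TCP position; "ee_rot": TCP orientation; "contact_force": force on the tool from outside, world axes, zero at the start; "ft_torque": the same for the moment, N m; "gripper_width": opening from 0.0 (shut) to 1.0 (fully open); "gripper_force": force on a finger pad.
Only numpy, scipy, OpenCV 4.12 (cv2) and the standard library are available. Lean on these libraries where they do the work, as an engineer would, in place of code of your own. Each camera call takes 0.05 s, during which the arm holds its last target. There are 200 camera calls.

## Task

Using only your fingertips, push the dark cast-iron bearing block along the fixture plate until it sits fully home and square against the end stop. Then flip the black-handled lever of the push clamp over past its centre, so that it snaps to the far side and its plunger holds the block against the side rail. Do not lift the block, leave the other things on the bench where they are, and finish clear of everything.

Things in the scene. Friction and masses are not known exactly. Their poses are not given: they have to be found in the camera images.
- fixture: Fixed aluminium fixture plate 12 mm thick, its x from -120 to +110 mm, its y from -95 to +155 mm. Origin: its underside, on the bench, exactly below where the block's origin must finally be; z up. +x runs towards the end stop (roughly away from the robot), +y towards the push clamp, whose guide barrel (y 66 to 92 mm, top 44 mm above the bench) and low cheeks (y 87 to 143 mm, top 21 mm) stand at x = 0.
- stop_face (a point): Top edge of the end stop's face, 36 mm above the bench, at the fixture's x = +38, y = 0 mm. The end stop is a steel bar, 75 mm long across the fixture (y from -48 to +27 mm) and 20 mm thick.
- rail_face (a point): Top edge of the side rail's face, 32 mm above the bench, at the fixture's x = -6.5, y = -25 mm. The side rail is a steel bar, 65 mm long (x from -39 to +26 mm) and 18 mm thick.
- block: Loose dark cast-iron bearing block, 0.3 to 0.6 kg: base 76 (x) x 50 (y) x 28 mm with a round saddle of 20 mm radius across it, 48 mm high in all. Origin: centre of its underside, on the plate 12 mm above the bench. Starts 25 to 55 mm short of the stop, 6 to 13 mm off the rail's side, turned up to 0.1 rad. Home: origin at the fixture's x = 0, +x face on the stop. The clamp's plunger brings it onto the rail (y = 0).
- clamp_lever (a joint): Angle of the clamp lever, rad. 0: open, leaning 31 degrees from upright to the fixture's +y, away from the block. 0.55: upright, dead centre. 1.1: locked, leaning 31 degrees to -y, towards the block. Sprung away from centre both ways: 2 to 3 N across its end start it, none at centre, then it drives the plunger; pushed on to about 0.8 it snaps over alone and rests near 1.1.
- lever_pivot (a point): Middle of the lever's pivot axis, which is parallel to the fixture's x: at x = 0, y = +115 mm, 12 mm above the bench.
- lever_end (a point): Centre of the round end of the lever's handle, 95 mm from the pivot (93 mm above the bench when open or locked, 107 mm upright). The lever is a steel rod 12 mm thick, with a black handle 20 mm thick over its outer 45 mm.
- plunger: Steel plunger rod of the clamp with a rubber nose 18 mm in diameter. Origin: centre of the nose's face, 32 mm above the bench, at the fixture's x = 0; it points to -y. The lever moves it in proportion: at y = +48 mm when open, 23 mm farther towards -y when locked, where it presses the side of the block with about 12 N.
- bolt_a: Loose hex bolt standing on its head on the plate, 23 mm wide, 50 mm high; origin at the centre of its foot. Leave it.
- bolt_b: A second loose bolt like it, on the clamp side of the plate. Leave it.
- bush: Loose brass bush, 32 mm across, 25 mm high, on the plate behind the end stop; origin at the centre of its foot. Leave it.
- spanner: Loose spanner lying on the bench on the rail side of the fixture. Leave it.
- driver: Loose screwdriver lying on the bench behind the fixture. Leave it.
- tin: Closed pale metal tin, 76 mm across, 80 mm high, beside the near corner of the fixture on the clamp side; origin at the centre of its foot. Leave it.
- flange: Aluminium flange lying on the bench beyond the clamp lever, 90 mm across, 34 mm high; origin at the centre of its foot. Leave it.
- bin: Small open plastic bin, 100 x 140 x 60 mm, beside the near corner of the fixture on the rail side; origin at the centre of its foot. Leave it.
Things that resemble listed ones, but are neither listed nor needed, are in the scene too. Of the things that look like the block, the middle-sized one is meant.

How it is judged:
By the outcome, as a careful person would: the job done as asked, in the order asked, and still so for the second after the job is handed in, with the robot touching nothing.
It also fails if it takes over 45 s, if anything falls off the work surface, if the arm or the gripper's body presses on something with over 40 N, if the wrist force passes 120 N, or if a joint passes its speed limit or range.

## Working session

There is one attempt and no reset: what is moved stays moved. The work goes in short steps, Python scripts to look and compute and a tool call to move; the robot and the scene stay as the last step left them, time stands still between calls to the robot, and variables do not carry over. Pictures are saved under pics/ and viewed, at most 10 in all, crops included, and the job is handed in when it is done.

Besides the shell and the picture viewer there is one more tool, called as name(argument=value, ...), one argument or row to a line, values as JSON. send_rows: Moves the arm, as the interface text tells. Its arguments: {"type":"object","properties":{"steps":{"type":"array","items":{"type":"array","items":{"type":"number"}}}},"required":["steps"]}

```bash
mkdir -p pics
cat > h.py <<'E'
import numpy as np, cv2
from scipy.spatial.transform import Rotation as R
from rig import bot, snapshot, camera_info, workorder
def att(ci):
    a=np.array(ci["attitude"],float)
    return a if a.shape==(3,3) else R.from_quat(a,scalar_first=True).as_matrix()
def cloud(name,d):
    ci=camera_info(name);K=np.array(ci["intrinsics"]);v,u=np.mgrid[:480,:640]
    p=np.stack([(u-K[0,2])/K[0,0]*d,(v-K[1,2])/K[1,1]*d,d],-1)
    return p@att(ci).T+np.array(ci["position"])
E
python3 - <<'E'
from h import *
for n in("scene","top"):
    p,d=snapshot(n);cv2.imwrite(f"pics/{n}0.png",p);np.savez(f"{n}0.npz",p=p,d=d);print(camera_info(n))
print(bot.read_state())
E
```

```text
{'intrinsics': array([[476.98589854,   0.        , 320.90269644],
       [  0.        , 476.98589854, 240.92859742],
       [  0.        ,   0.        ,   1.        ]]), 'position': array([1.06039335, 0.29327192, 0.83762985]), 'attitude': array([-0.16105151,  0.45543795,  0.82551084, -0.29183992])}
{'intrinsics': array([[536.80621334,   0.        , 323.34267563],
       [  0.        , 536.80621334, 239.53783336],
       [  0.        ,   0.        ,   1.        ]]), 'position': array([ 0.29170656, -0.01367417,  1.22866402]), 'attitude': array([-0.09100741,  0.71034237, -0.69281999,  0.08445016])}
{'time_s': 0.1, 'joint_pos': array([-1.21710071,  0.47776222,  0.02231527,  1.55633044, -0.01154775,
        1.10930892, -0.0831247 ]), 'dq': array([-0.00033404, -0.00181597,  0.00070266, -0.00209765,  0.00075652,
       -0.00010742,  0.00030143]), 'effort': array([ 5.04709227e-03, -5.97754955e+01,  1.61373485e+00, -2.81953830e+01,
        1.27875686e-02,  5.03075935e-03,  4.62387078e-06]), 'tcp_pos': array([0.30050749, 0.60385637, 0.2474017 ]), 'ee_rot': array([-1.59017661e-04,  2.28852202e-01,  9.73460817e-01, -8.26076741e-04]), 'contact_force': array([ 0.26001752, -0.37954135,  0.03282438]), 'ft_torque': array([-0.02474977, -0.00711076,  0.0323874 ]), 'gripper_force': 0.0, 'gripper_width': 1.002923503306821}
```

View pics/scene0.png

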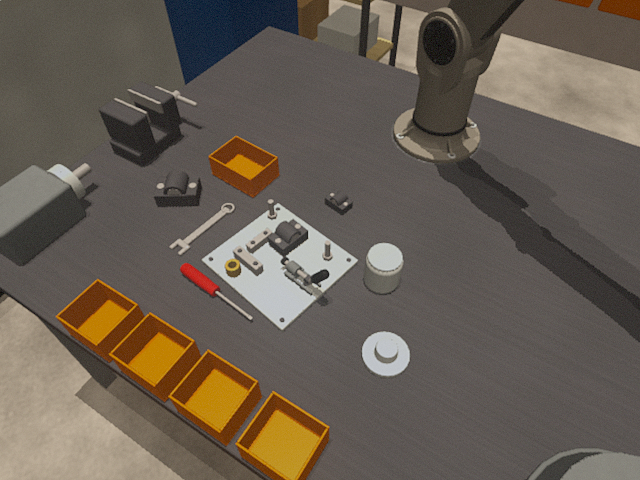

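View pics/top0.png

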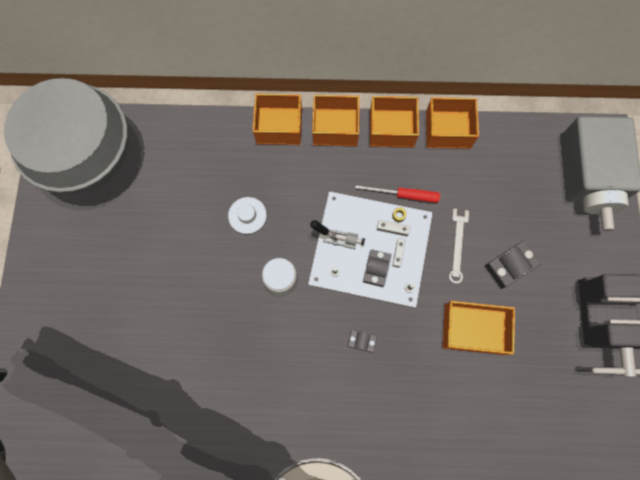

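The plate is at top (372,248). Three things look like the block: the large one at (514,264), the small one at (362,341), and the middle-sized one at (377,268), which is on the plate. The last fits the description. I'll enlarge it and measure.

Run:
```python
from h import *
z=np.load("top0.npz");p,d=z["p"],z["d"];P=cloud("top",d)
cv2.imwrite("pics/crop1.png",cv2.resize(p[185:315,300:445],None,fx=5,fy=4.6,interpolation=cv2.INTER_CUBIC)[:600])
# plate
m=(p.min(-1)>150)&(abs(P[...,2]-.012)<.012);m[:, :300]=0;m[:,445:]=0;m[:185]=0;m[315:]=0
n,l,s,c=cv2.connectedComponentsWithStats(m.astype(np.uint8));k=1+s[1:,4].argmax();m=l==k
ci=camera_info("top");K=np.array(ci["intrinsics"]);A=att(ci);C=np.array(ci["position"])
def ray(uv,zz):
    r=np.array([(uv[0]-K[0,2])/K[0,0],(uv[1]-K[1,2])/K[1,1],1])@A.T
    return C+r*(zz-C[2])/r[2]
cn,_=cv2.findContours(m.astype(np.uint8),0,1)
W=np.array([ray(q,.012)[:2] for q in max(cn,key=len)[:,0]])*1000
r=cv2.minAreaRect(W.astype(np.float32));print("plate",r,cv2.boxPoints(r), np.median(P[m][:,2]))
# orientation
b=cv2.boxPoints(r);
yaw=min([np.deg2rad(r[2])+i*np.pi/2 for i in range(-2,3)],key=abs)
ex=np.array([np.cos(yaw),np.sin(yaw)]);ey=np.array([-ex[1],ex[0]])
O=np.array(r[0])+5*ex-30*ey;print("O",O,"yaw",yaw)
# points by height in fixture coords
q=P[185:315,300:445]*1000;F=np.stack([(q[...,:2]-O)@ex,(q[...,:2]-O)@ey,q[...,2]],-1)
pp=p[185:315,300:445]
def rep(n,x0,x1,y0,y1,z0,z1):
    k=(F[...,0]>x0)&(F[...,0]<x1)&(F[...,1]>y0)&(F[...,1]<y1)&(F[...,2]>z0)&(F[...,2]<z1)
    f=F[k].astype(np.float32);print(n,len(f),f.min(0),f.max(0),np.median(f,0));
    return f
f=rep("stop",25,70,-70,50,30,42)
print(cv2.minAreaRect(f[:,:2]))
f=rep("rail",-50,35,-55,-15,27,36);print(cv2.minAreaRect(f[:,:2]))
f=rep("block",-110,30,-24,50,33,70);print(cv2.minAreaRect(f[:,:2]))
f=rep("blockall",-110,30,-22,45,26,70);print(cv2.minAreaRect(f[:,:2]))
f=rep("boltB",-119,-20,50,150,40,80)
f=rep("boltA",-119,-40,-95,-28,35,80)
f=rep("lever",-40,40,120,180,60,120)
```

```text
plate ((584.650390625, -109.31584167480469), (251.5093994140625, 231.45823669433594), 79.34514617919922) [[ 447.66553   -211.50494  ]
 [ 675.1331    -254.2998   ]
 [ 721.63525     -7.1267395]
 [ 494.16766     35.66812  ]] 0.013509490824943127
O [ 584.0174153  -139.72306684] yaw -0.1859622804916714
stop 301 [ 25.081886 -48.33946   30.15254 ] [69.91167  26.395908 41.874752] [ 47.163074 -12.442308  37.13462 ]Traceback (most recent call last):
  File "<stdin>", line 27, in <module>
cv2.error: OpenCV(4.12.0) /io/opencv/modules/imgproc/src/convhull.cpp:143: error: (-215:Assertion failed) total >= 0 && (depth == CV_32F || depth == CV_32S) in function 'convexHull'
```

View pics/crop1.png

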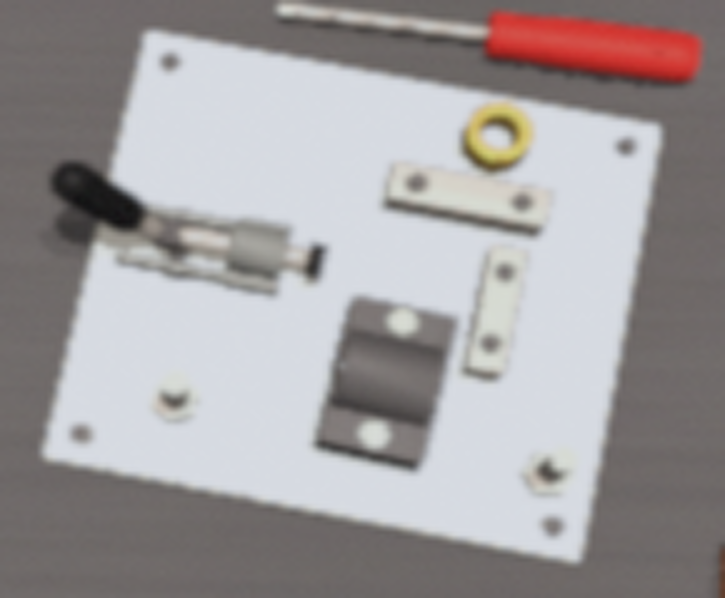

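The crop shows the middle block (crop 385,380), with the stop at (467,197), the rail at (497,310), and the lever open with its handle end at (70,180). The block is confirmed by its place and size, so I'll measure it and the obstacles.

```bash
cat >> h.py <<'E'
yaw=-0.1860;O=np.array([584.0,-139.7])
ex=np.array([np.cos(yaw),np.sin(yaw)]);ey=np.array([-ex[1],ex[0]])
def fix(P):
    q=P*1000;return np.stack([(q[...,:2]-O)@ex,(q[...,:2]-O)@ey,q[...,2]],-1)
def block(tag):
    for n in("top","scene"):
        p,d=snapshot(n) if tag is None else [np.load(f"{n}{tag}.npz")[k] for k in "pd"]
        F=fix(cloud(n,d)); k=(F[...,0]>-110)&(F[...,0]<37)&(F[...,1]>-33)&(F[...,1]<46)&(F[...,2]>30)&(F[...,2]<70)&(p.max(-1)<150)
        if n=="top": k&=F[...,2]>36 if 0 else True
        m=cv2.morphologyEx(k.astype(np.uint8),cv2.MORPH_OPEN,np.ones((3,3)))>0
        f=F[m].astype(np.float32)
        if len(f)>20: print(n,len(f),cv2.minAreaRect(np.ascontiguousarray(f[:,:2])),np.percentile(f[:,2],[5,50,95]))
E
python3 - <<'E'
from h import *
block(0)
for n in("top","scene"):
    z=np.load(n+"0.npz");F=fix(cloud(n,z["d"]));p=z["p"]
    def rep(t,x0,x1,y0,y1,z0,z1):
        k=(F[...,0]>x0)&(F[...,0]<x1)&(F[...,1]>y0)&(F[...,1]<y1)&(F[...,2]>z0)&(F[...,2]<z1)
        f=F[k]
        if len(f): print(n,t,len(f),f.min(0).round(1),f.max(0).round(1),np.median(f,0).round(1))
    rep("stop",30,65,-60,35,32,42);rep("rail",-50,35,-50,-22,28,35);rep("boltB",-119,-20,50,150,30,80);rep("boltA",-119,-42,-95,-28,30,80);rep("lever",-40,40,120,180,75,120);rep("tin",-250,-40,130,300,65,95);rep("bush",58,100,-40,40,20,50);rep("flange",-50,150,200,400,20,45);rep("bin",-300,-50,-350,-80,50,75)
E
```

```text
top 609 ((-54.124656677246094, 9.336366653442383), (47.81281280517578, 75.09603881835938), 88.13849639892578) [38.30172806 50.3919487  62.82719727]
scene 689 ((-49.48527145385742, 3.2482070922851562), (60.167625427246094, 76.45384216308594), 88.19969940185547) [33.31229858 43.42327881 61.02712784]
top stop 270 [ 36.8 -48.4  32. ] [58.1 26.4 41.8] [ 46.7 -11.1  37.3]
top rail 162 [-39.7 -43.6  28. ] [ 25.1 -25.3  35. ] [ -9.4 -34.5  32.7]
top boltB 34 [-86.1  94.9  33.4] [-75.5 105.5  70.2] [-82.4 100.   61.8]
top boltA 40 [-86.9 -79.1  35.3] [-75.6 -67.1  67.1] [-82.5 -71.9  61.8]
top lever 125 [-11.1 139.3  75.1] [  9.2 173.5 107.9] [ -2.6 156.8  96.6]
top tin 910 [-158.8  179.7   65.5] [-84.2 254.1  88.9] [-123.4  215.7   81. ]
top bush 146 [ 58.1 -34.5  20.1] [96.4  3.7 44. ] [ 79.8 -18.9  36.5]
top flange 264 [-10.  293.7  20.5] [ 31.3 350.4  40.5] [  9.2 329.9  35. ]
top bin 578 [-196.9 -307.7   50.1] [ -83.9 -159.    67.2] [-135.3 -239.6   60.3]
scene stop 289 [ 41.3 -49.2  32.2] [62.4 26.2 41.6] [ 52.3 -10.2  36.9]
scene rail 188 [-35.1 -45.8  28.1] [ 29.5 -25.   35. ] [ -1.9 -34.1  32.7]
scene boltB 71 [-83.3  93.8  31.2] [-70.5 106.5  64.8] [-73.8 101.1  52. ]
scene boltA 69 [-83.1 -80.1  30.1] [-70.4 -67.9  64.8] [-74.8 -72.3  50.7]
scene lever 136 [ -5.2 139.2  75.7] [ 13.3 173.1 105.4] [  7.7 161.8  96.7]
scene tin 981 [-153.8  179.8   65. ] [-80.1 253.9  85.3] [-111.6  219.3   80.5]
scene bush 314 [ 58.2 -39.8  20.1] [99.9 26.2 41.3] [ 77.6 -12.6  34.5]
scene flange 437 [ -5.1 309.9  20.2] [ 36.2 351.1  38.5] [ 18.5 332.   34.7]
scene bin 624 [-193.6 -310.3   50. ] [-77.5 -80.1  66.5] [-134.6 -234.7   57.7]
```

```bash
cat >> h.py <<'E'
def togo(x,y,z):
    "shift (tool axes, mm) and turn (deg about tool z) to a fixture-frame target in mm, tool x=-ex"
    s=bot.read_state();T=R.from_quat(s["ee_rot"],scalar_first=True)
    w=np.r_[O+x*ex+y*ey,z]-s["tcp_pos"]*1000
    goal=R.from_matrix(np.c_[np.r_[-ex,0],np.r_[ey,0],[0,0,-1]])
    print("go",T.inv().apply(w).round(1),"turn",np.rad2deg((T.inv()*goal).as_rotvec()).round(2))
def st():
    s=bot.read_state();print("t",round(s["time_s"],2),"fix",fix(s["tcp_pos"]).round(1),"F",s["contact_force"].round(1),"w",round(s["gripper_width"],3),"q",s["joint_pos"].round(2))
E
python3 -c "
from h import *
st();togo(-116,9,200);print(O-116*ex+9*ey)"
```

```text
t 0.1 fix [-416.1  678.3  247.4] F [ 0.3 -0.4  0. ] w 1.003 q [-1.22  0.48  0.02  1.56 -0.01  1.11 -0.08]
go [-471.  -562.2   48.4] turn [-1.00e-01 -1.00e-02 -1.58e+01]
[ 471.66515413 -109.40342588]
```

send_rows(
  steps=[
    [-471,-562,48,0,0,-15.8,28],
    [-471,-562,48,0,0,-15.8,28],
    [-471,-562,48,0,0,-15.8,28],
    [-471,-562,48,0,0,-15.8,28],
    [-471,-562,48,0,0,-15.8,28],
    [-471,-562,48,0,0,-15.8,28],
    [-471,-562,48,0,0,-15.8,28],
    [-471,-562,48,0,0,-15.8,28],
  ],
)

```text
time_s: 0.77
tcp_pos: [0.3783, 0.2787, 0.2262]
ee_rot: [-0.0, 0.093, 0.996, -0.0]
contact_force: [0.1, -0.1, 0.5]
gripper_width: 0.329
gripper_force: 0.0
```

```bash
python3 -c "
from h import *
st();togo(-116,9,200)"
```

```text
t 0.77 fix [-279.5  373.1  226.2] F [ 0.1 -0.1  0.5] w 0.329 q [-0.82  0.16  0.06  2.06 -0.01  0.92  0.63]
go [-163.5 -364.1   26.3] turn [-0.01 -0.01 -0.  ]
```

send_rows(
  steps=[
    [-163,-364,26,0,0,0,28],
    [-163,-364,26,0,0,0,28],
    [-163,-364,26,0,0,0,28],
    [-163,-364,26,0,0,0,28],
    [-163,-364,26,0,0,0,28],
    [-163,-364,26,0,0,0,28],
    [-163,-364,26,0,0,0,28],
    [-163,-364,26,0,0,0,28],
  ],
)

```text
time_s: 1.43
tcp_pos: [0.4557, -0.0446, 0.2048]
ee_rot: [0.0, 0.093, 0.996, 0.0]
contact_force: [2.3, 0.6, 0.3]
gripper_width: 0.329
gripper_force: 0.0
```

```bash
python3 -c "
from h import *
st();togo(-116,9,90)"
```

```text
t 1.43 fix [-143.7   69.7  204.8] F [2.3 0.6 0.3] w 0.329 q [-0.34  0.17  0.33  2.12 -0.07  0.86  1.43]
go [-27.7 -60.8 114.8] turn [0.01 0.01 0.01]
```

send_rows(
  steps=[
    [-28,-61,20,0,0,0,28],
    [-28,-61,20,0,0,0,28],
    [-28,-61,60,0,0,0,28],
    [-28,-61,100,0,0,0,28],
    [-28,-61,115,0,0,0,28],
    [-28,-61,115,0,0,0,28],
  ],
)

```text
time_s: 1.93
tcp_pos: [0.469, -0.1075, 0.0863]
ee_rot: [-0.004, 0.093, 0.996, -0.0]
contact_force: [-0.7, 0.1, 0.2]
gripper_width: 0.328
gripper_force: 0.0
```

Run:
```python
from h import *
st();togo(-116,9,42)
p,d=snapshot("scene");cv2.imwrite("pics/s1.png",cv2.resize(p[130:330,190:440],None,fx=3,fy=3,interpolation=cv2.INTER_CUBIC))
```

```text
t 1.93 fix [-119.    10.3   86.3] F [-0.7  0.1  0.2] w 0.328 q [-0.16  0.42  0.31  2.15 -0.22  0.61  1.69]
go [-3.3 -1.3 44.2] turn [-0.07 -0.44 -0.03]
```

View pics/s1.png

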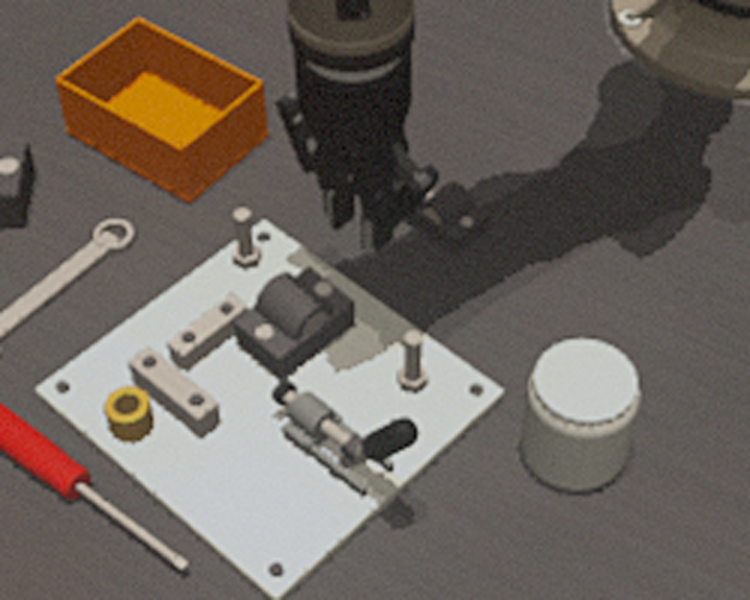

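The fingertips are at crop (340,225) and (375,250), short of the block and clear of both bolts. I'll measure the fingertip height from depth before going lower.

Run:
```python
from h import *
st()
p,d=snapshot("scene");F=fix(cloud("scene",d))
k=(F[...,0]>-140)&(F[...,0]<-95)&(F[...,1]>-40)&(F[...,1]<60)&(F[...,2]>45)&(F[...,2]<130)
f=F[k];print(len(f),np.percentile(f[:,2],[0,1,3,5,10,50]).round(1))
for y in range(-40,60,8):
    g=f[(f[:,1]>=y)&(f[:,1]<y+8)]
    if len(g): print(y,len(g),g[:,2].min().round(1),np.percentile(g[:,0],[5,50,95]).round(1))
```

```text
t 1.98 fix [-117.4   10.4   88.3] F [-0.8  0.2  0.2] w 0.33 q [-0.16  0.41  0.32  2.15 -0.22  0.61  1.69]
381 [ 72.   74.8  77.3  78.8  82.3 107.7]
-40 7 122.8 [-110.3 -103.4 -103.2]
-32 13 116.9 [-109.4 -106.  -102.8]
-24 12 85.0 [-109.5 -108.4 -102.8]
-16 67 72.2 [-123.1 -106.3 -103. ]
-8 106 72.0 [-125.1 -113.4 -105.2]
16 7 86.0 [-105.7 -105.3 -104. ]
24 69 75.6 [-122.5 -106.  -103.3]
32 72 79.7 [-122.5 -110.5 -103.2]
40 8 119.5 [-107.5 -104.3 -102.6]
48 19 118.6 [-123.5 -104.9 -102.3]
56 1 127.9 [-125.6 -125.6 -125.6]
```

send_rows(
  steps=[
    [-3,-1,25,0,-0.4,0,28],
    [-3,-1,45,0,-0.4,0,28],
    [-3,-1,48,0,-0.4,0,28],
    [-3,-1,48,0,-0.4,0,28],
    [-7,-1,48,0,-0.4,0,28],
  ],
)

```text
time_s: 2.45
tcp_pos: [0.4791, -0.1101, 0.0432]
ee_rot: [0.004, 0.093, 0.996, -0.0]
contact_force: [-0.7, -0.0, 0.3]
gripper_width: 0.328
gripper_force: 0.0
```

```bash
python3 -c "
from h import *
st();togo(-60,9,38)"
```

```text
t 2.45 fix [-108.5    9.7   43.2] F [-0.7 -0.   0.3] w 0.328 q [-0.12  0.5   0.27  2.16 -0.27  0.5   1.74]
go [-48.5  -0.7   5.6] turn [ 0.02  0.46 -0.01]
```

send_rows(
  steps=[
    [-5,0,3,0,0,0,28],
    [-10,0,4,0,0,0,28],
    [-15,0,4,0,0,0,28],
    [-20,0,4,0,0,0,28],
    [-25,0,4,0,0,0,28],
    [-30,0,4,0,0,0,28],
    [-35,0,4,0,0,0,28],
    [-40,0,4,0,0,0,28],
  ],
)

```text
time_s: 3.12
tcp_pos: [0.5182, -0.1173, 0.0382]
ee_rot: [0.003, 0.093, 0.996, -0.0]
contact_force: [-3.2, 1.3, -0.2]
gripper_width: 0.331
gripper_force: 1.7
```

```bash
python3 -c "
from h import *
st();togo(-56,9,38);block(None)"
```

```text
t 3.12 fix [-68.8   9.8  38.2] F [-3.2  1.3 -0.2] w 0.331 q [-0.11  0.56  0.27  2.07 -0.27  0.54  1.74]
go [-12.8  -0.8   0.3] turn [0.01 0.36 0.01]
scene 931 ((-26.464157104492188, 1.1905059814453125), (68.025146484375, 98.46558380126953), 88.12493896484375) [33.85231018 43.62982559 61.86404228]
```

send_rows(
  steps=[
    [-4,0,0,0,0.3,0,28],
    [-8,0,0,0,0.3,0,28],
    [-11,0,0,0,0.3,0,28],
    [-13,0,0,0,0.3,0,28],
    [-14,0,0,0,0.3,0,28],
  ],
)

```text
time_s: 3.63
tcp_pos: [0.5322, -0.12, 0.0381]
ee_rot: [0.001, 0.093, 0.996, -0.0]
contact_force: [-3.1, 0.2, 1.1]
gripper_width: 0.326
gripper_force: 1.8
```

```bash
python3 -c "
from h import *
st();togo(-50,9,38)"
```

```text
t 3.63 fix [-54.6   9.8  38.1] F [-3.1  0.2  1.1] w 0.326 q [-0.1   0.58  0.27  2.03 -0.27  0.57  1.74]
go [-4.6 -0.8  0.1] turn [-0.   0.1  0. ]
```

send_rows(
  steps=[
    [-1,0,0,0,0,0,28],
    [-2,0,0,0,0,0,28],
    [-3,0,0,0,0,0,28],
    [-4,0,0,0,0,0,28],
  ],
)

```text
time_s: 3.97
tcp_pos: [0.5361, -0.1208, 0.0382]
ee_rot: [0.001, 0.093, 0.996, -0.0]
contact_force: [-2.5, -0.2, -1.4]
gripper_width: 0.328
gripper_force: 1.1
```

send_rows(
  steps=[
    [-1,0,0,0,0,0,28],
    [-1,0,0,0,0,0,28],
  ],
)

```text
time_s: 4.13
tcp_pos: [0.5374, -0.121, 0.0382]
ee_rot: [0.001, 0.093, 0.996, -0.0]
contact_force: [-1.9, 0.5, -0.2]
gripper_width: 0.33
gripper_force: 0.7
```

send_rows(
  steps=[
    [-1,0,0,0,0,0,28],
    [-1,0,0,0,0,0,28],
    [-1,0,0,0,0,0,28],
  ],
)

```text
time_s: 4.38
tcp_pos: [0.5377, -0.1211, 0.0383]
ee_rot: [0.001, 0.093, 0.996, -0.0]
contact_force: [-3.5, 1.4, 0.2]
gripper_width: 0.325
gripper_force: 1.6
```

send_rows(
  steps=[
    [-1,0,0,0,0,0,28],
    [-1,0,0,0,0,0,28],
    [-1,0,0,0,0,0,28],
  ],
)

```text
time_s: 4.63
tcp_pos: [0.5388, -0.1213, 0.0382]
ee_rot: [0.001, 0.093, 0.996, -0.0]
contact_force: [-2.9, 0.3, -0.1]
gripper_width: 0.327
gripper_force: 1.6
```

Run:
```python
from h import *
st()
p,d=snapshot("scene");np.savez("scene2.npz",p=p,d=d)
cv2.imwrite("pics/s2.png",cv2.resize(p[200:300,220:345],None,fx=6,fy=6,interpolation=cv2.INTER_CUBIC))
```

```text
t 4.63 fix [-47.8   9.7  38.2] F [-2.9  0.3 -0.1] w 0.327 q [-0.1   0.58  0.27  2.01 -0.27  0.58  1.74]
```

View pics/s2.png

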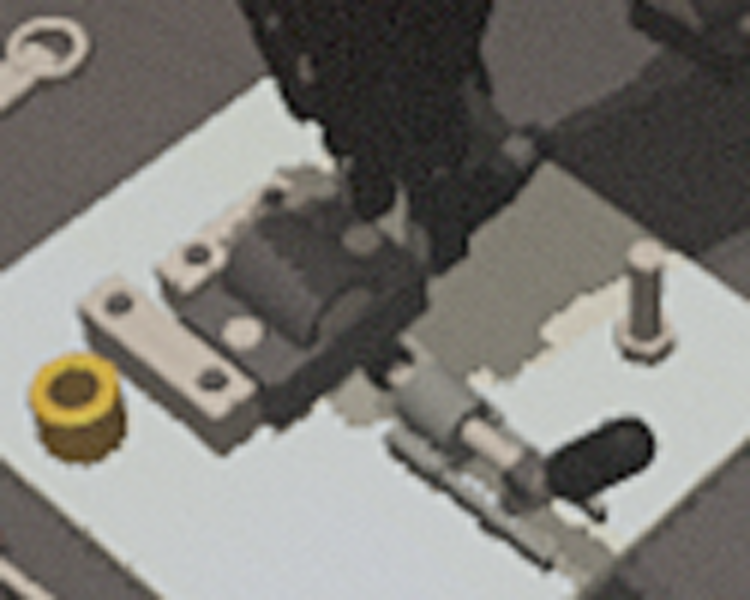

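The block, crop (300,300), is at or within a millimetre or two of the stop (170,360), square, and still clear of the rail. The force is only sliding friction so far, so I'll go on until it rises.

send_rows(
  steps=[
    [-1,0,0,0,0,0,28],
    [-1,0,0,0,0,0,28],
    [-1,0,0,0,0,0,28],
  ],
)

```text
time_s: 4.93
tcp_pos: [0.5389, -0.1213, 0.0382]
ee_rot: [0.0, 0.093, 0.996, 0.0]
contact_force: [-5.6, 1.2, 3.1]
gripper_width: 0.328
gripper_force: 2.9
```

send_rows(
  steps=[
    [-1,0,0,0,0,0,28],
    [-1,0,0,0,0,0,28],
    [-1,0,0,0,0,0,28],
  ],
)

```text
time_s: 5.18
tcp_pos: [0.539, -0.1214, 0.0381]
ee_rot: [-0.001, 0.093, 0.996, 0.0]
contact_force: [-7.6, 1.4, 6.2]
gripper_width: 0.331
gripper_force: 4.2
```

send_rows(
  steps=[
    [-1,0,0,0,0,0,28],
    [-1,0,0,0,0,0,28],
    [-1,0,0,0,0,0,28],
  ],
)

```text
time_s: 5.43
tcp_pos: [0.539, -0.1214, 0.0379]
ee_rot: [-0.002, 0.093, 0.996, 0.0]
contact_force: [-10.4, 2.2, 8.1]
gripper_width: 0.329
gripper_force: 5.3
```

It is home: the force rises and the tool no longer advances. One firmer nudge to square it, then back off.

send_rows(
  steps=[
    [-1,0,0,0,0,0,28],
    [-2,0,0,0,0,0,28],
    [-2,0,0,0,0,0,28],
    [2,0,0,0,0,0,28],
    [8,0,0,0,0,0,28],
    [18,0,0,0,0,0,28],
    [30,0,0,0,0,0,28],
    [30,0,0,0,0,0,28],
  ],
)

```text
time_s: 6.1
tcp_pos: [0.5102, -0.1161, 0.0381]
ee_rot: [0.0, 0.093, 0.996, 0.0]
contact_force: [-0.2, 1.1, 0.2]
gripper_width: 0.328
gripper_force: 0.0
```

Run:
```python
from h import *
st();togo(-75,9,200)
p,d=snapshot("scene");cv2.imwrite("pics/s3.png",cv2.resize(p[200:300,220:345],None,fx=6,fy=6,interpolation=cv2.INTER_CUBIC))
```

```text
t 6.1 fix [-76.9   9.6  38.1] F [-0.2  1.1  0.2] w 0.328 q [-0.11  0.55  0.27  2.08 -0.27  0.54  1.74]
go [  -2.    -0.6 -161.9] turn [ 0.    0.03 -0.02]
```

View pics/s3.png

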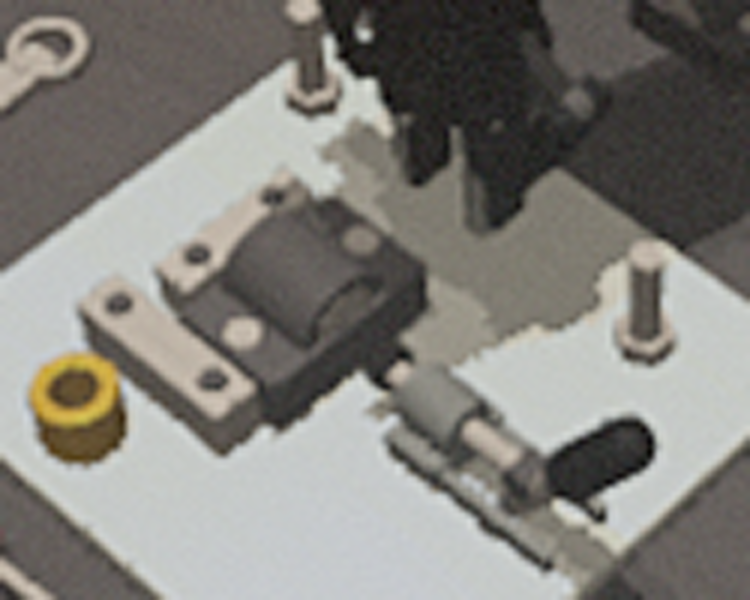

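The block (300,300) touches the stop, is square, and has not moved as the fingers backed off. Next I'll rise and go round to the outer side of the lever.

send_rows(
  steps=[
    [2,0,-40,0,0,0,0],
    [2,0,-80,0,0,0,0],
    [2,0,-120,0,0,0,0],
    [2,0,-160,0,0,0,0],
    [-25,30,-165,0,0,0,0],
    [-50,62,-165,0,0,0,0],
    [-76,92,-165,0,0,0,0],
    [-78,130,-165,0,0,0,0],
  ],
)

```text
time_s: 6.82
tcp_pos: [0.6178, -0.0036, 0.2049]
ee_rot: [0.004, 0.094, 0.996, -0.0]
contact_force: [1.1, -0.2, -0.5]
gripper_width: 0.001
gripper_force: 0.0
```

```bash
python3 -c "
from h import *
st();togo(1,212,200)"
```

```text
t 6.82 fix [  8.  140.  204.9] F [ 1.1 -0.2 -0.5] w 0.001 q [-0.35  0.44  0.34  1.77 -0.17  0.96  1.44]
go [ 7.2 72.   4.8] turn [-0.    0.49 -0.15]
```

send_rows(
  steps=[
    [7,40,0,0,0,0,0],
    [5,75,0,0,0,0,0],
    [5,75,30,0,0,0,0],
    [5,75,70,0,0,0,0],
    [5,75,100,0,0,0,0],
    [5,75,107,0,0,0,0],
    [5,75,107,0,0,0,0],
  ],
)

```text
time_s: 7.4
tcp_pos: [0.6208, 0.0715, 0.0943]
ee_rot: [-0.001, 0.093, 0.996, -0.001]
contact_force: [-1.0, 0.5, 0.2]
gripper_width: -0.002
gripper_force: 0.0
```

Run:
```python
from h import *
st();togo(1,190,97)
p,d=snapshot("scene");cv2.imwrite("pics/s4.png",cv2.resize(p[180:330,230:430],None,fx=4,fy=4,interpolation=cv2.INTER_CUBIC))
F=fix(cloud("scene",d))
k=(abs(F[...,0])<30)&(F[...,1]>180)&(F[...,1]<250)&(F[...,2]>50)&(F[...,2]<110);f=F[k]
print(len(f),np.percentile(f,[1,50,99],axis=0).round(1))
```

```text
t 7.4 fix [ -2.9 214.4  94.3] F [-1.   0.5  0.2] w -0.002 q [-0.42  0.59  0.28  1.81 -0.22  0.77  1.36]
go [ -3.9 -24.4  -2.6] turn [-0.1 -0.1 -0. ]
107 [[ -3.8 198.3  79.7]
 [  6.7 217.4  96.3]
 [ 10.3 226.5 108.7]]
```

View pics/s4.png

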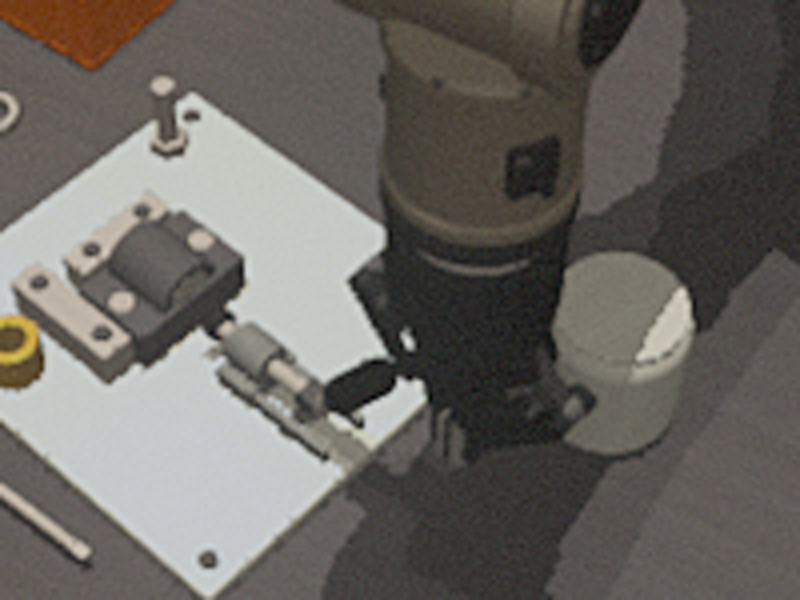

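The shut fingertips, crop (450,440), are beyond the handle end (390,370) and clear of the tin (625,350). Now I'll push the lever towards -y.

send_rows(
  steps=[
    [-4,-10,-2,0,0,0,0],
    [-4,-20,-2,0,0,0,0],
    [-4,-28,-2,0,0,0,0],
    [-4,-36,-2,0,0,0,0],
    [-4,-44,-2,0,0,0,0],
    [-4,-52,-2,0,0,0,0],
  ],
)

```text
time_s: 7.95
tcp_pos: [0.6206, 0.0342, 0.1061]
ee_rot: [0.005, 0.089, 0.996, 0.01]
contact_force: [-13.3, 40.6, 56.5]
gripper_width: 0.002
gripper_force: 28.4
```

send_rows(
  steps=[
    [0,-7,0,0,0,0,0],
    [0,-14,0,0,0,0,0],
    [0,-21,0,0,0,0,0],
    [0,-28,0,0,0,0,0],
  ],
)

```text
time_s: 8.28
tcp_pos: [0.6125, -0.0074, 0.1012]
ee_rot: [0.003, 0.092, 0.996, 0.001]
contact_force: [-0.3, -0.2, 0.3]
gripper_width: -0.003
gripper_force: 0.3
```

```bash
python3 -c "
from h import *
st();togo(1,112,97)"
```

```text
t 8.28 fix [  3.5 135.3 101.2] F [-0.3 -0.2  0.3] w -0.003 q [-0.3   0.56  0.28  1.85 -0.22  0.76  1.49]
go [  2.6 -23.3   4.1] turn [0.14 0.37 0.07]
```

The force spiked and then fell to zero, so I'll look before going on.

Run:
```python
from h import *
p,d=snapshot("scene");cv2.imwrite("pics/s5.png",cv2.resize(p[180:330,230:430],None,fx=4,fy=4,interpolation=cv2.INTER_CUBIC))
```

```text
(no output)
```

View pics/s5.png

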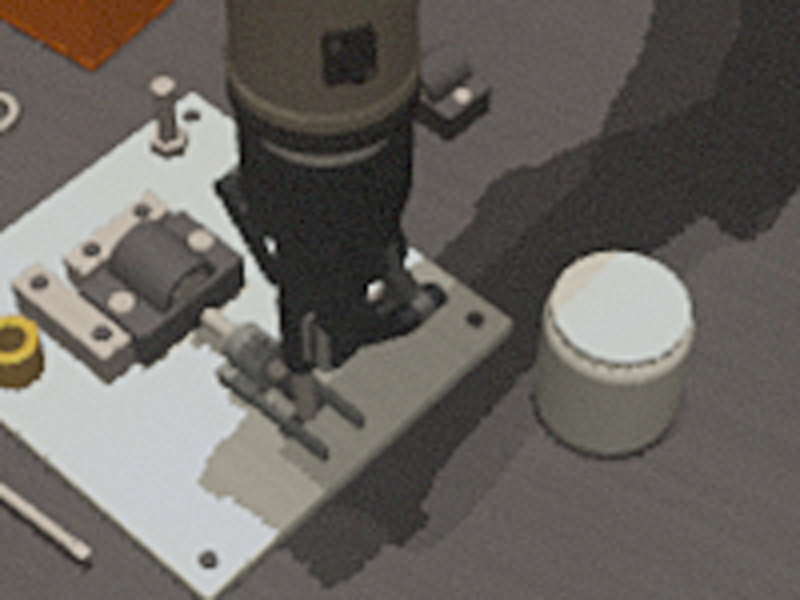

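The lever is standing near upright in front of the fingers, its rod at crop (305,395), and the plunger is part-way out. I'll push on gently.

send_rows(
  steps=[
    [2,-5,2,0,0,0,0],
    [2,-10,2,0,0,0,0],
    [2,-15,2,0,0,0,0],
  ],
)

```text
time_s: 8.58
tcp_pos: [0.6052, -0.0236, 0.0956]
ee_rot: [0.0, 0.094, 0.996, -0.001]
contact_force: [-0.6, 0.9, 0.1]
gripper_width: -0.003
gripper_force: 0.0
```

send_rows(
  steps=[
    [0,-5,0,0,0,0,0],
    [0,-10,0,0,0,0,0],
  ],
)

```text
time_s: 8.75
tcp_pos: [0.6039, -0.0329, 0.0958]
ee_rot: [0.0, 0.093, 0.996, -0.0]
contact_force: [0.5, 1.1, 0.0]
gripper_width: 0.002
gripper_force: 0.0
```

Run:
```python
from h import *
st()
for n in("scene","top"):
    p,d=snapshot(n);F=fix(cloud(n,d))
    k=(abs(F[...,0])<20)&(F[...,1]>55)&(F[...,1]<150)&(F[...,2]>50)&(F[...,2]<115);f=F[k]
    for y in range(55,150,10):
        g=f[(f[:,1]>=y)&(f[:,1]<y+10)]
        if len(g):print(n,y,len(g),np.percentile(g[:,2],[2,50,98]).round(0))
```

```text
t 8.75 fix [ -0.2 108.7  95.8] F [0.5 1.1 0. ] w 0.002 q [-0.26  0.56  0.29  1.87 -0.22  0.75  1.53]
scene 55 19 [ 91. 101. 105.]
scene 65 68 [ 79.  98. 106.]
scene 75 80 [61. 83. 94.]
scene 85 58 [53. 67. 88.]
scene 95 36 [ 50.  88. 112.]
scene 105 48 [ 81.  98. 112.]
scene 115 36 [ 89.  99. 114.]
```

The lever points lie along y 60–90 with the end at z≈93–105, so it has snapped to the locked side. I'll retreat +y, then up and away.

send_rows(
  steps=[
    [0,15,0,0,0,0,0],
    [0,40,0,0,0,0,0],
    [0,55,-25,0,0,0,0],
    [0,65,-60,0,0,0,0],
    [0,90,-95,0,0,0,0],
    [0,125,-115,0,0,0,0],
    [10,165,-120,0,0,0,0],
    [20,200,-120,0,0,0,0],
  ],
)

```text
time_s: 9.52
tcp_pos: [0.6228, 0.1731, 0.2193]
ee_rot: [0.003, 0.092, 0.996, 0.002]
contact_force: [0.7, -0.1, -1.1]
gripper_width: 0.001
gripper_force: 0.0
```

send_rows(
  steps=[
    [30,35,0,0,0,0,0],
    [60,60,0,0,0,0,0],
    [80,85,0,0,0,0,0],
    [80,85,0,0,0,0,0],
    [80,85,0,0,0,0,0],
  ],
)

```text
time_s: 9.93
tcp_pos: [0.5564, 0.2716, 0.216]
ee_rot: [0.0, 0.089, 0.996, 0.001]
contact_force: [0.4, -0.5, -0.5]
gripper_width: -0.007
gripper_force: 0.0
```

Run:
```python
from h import *
st()
ims=[]
for n in("scene","top"):
    p,d=snapshot(n);np.savez(n+"9.npz",p=p,d=d);ims.append(p)
    F=fix(cloud(n,d));z=np.load(n+"0.npz");F0=fix(cloud(n,z["d"]))
    def rep(t,x0,x1,y0,y1,z0,z1):
        for G in(F0,F):
            k=(G[...,0]>x0)&(G[...,0]<x1)&(G[...,1]>y0)&(G[...,1]<y1)&(G[...,2]>z0)&(G[...,2]<z1)
            print(n,t,G[k].mean(0).round(1) if k.any() else None)
    rep("boltB",-119,-50,80,150,45,70);rep("boltA",-119,-50,-95,-48,45,70);rep("tin",-250,-40,130,300,70,90);rep("bush",62,110,-40,15,24,44)
block(9)
c=cv2.resize(ims[0][200:300,220:345],None,fx=4.8,fy=4.8,interpolation=cv2.INTER_CUBIC)[:,:400]
t=cv2.resize(ims[1][185:315,300:445],None,fx=3.69,fy=3.69,interpolation=cv2.INTER_CUBIC)[:480,:400]
cv2.imwrite("pics/end.png",np.hstack([c,t]))
```

```text
t 9.93 fix [-103.2  399.1  216. ] F [ 0.4 -0.5 -0.5] w -0.007 q [-0.77  0.42  0.28  1.74 -0.14  0.99  0.96]
scene boltB [-75.4 100.4  57.3]
scene boltB [-75.1 100.7  58. ]
scene boltA [-76.1 -73.   57.1]
scene boltA [-75.7 -72.8  57.2]
scene tin [-114.   218.2   79.8]
scene tin [-113.7  218.3   79.7]
scene bush [ 86.8 -18.4  34.5]
scene bush [ 86.9 -18.2  34.5]
top boltB [-81.6 100.   60.1]
top boltB [-81.4 100.1  61.5]
top boltA [-81.8 -72.5  61.3]
top boltA [-81.9 -72.5  60.7]
top tin [-122.7  216.    80.6]
top tin [-123.2  216.2   80.5]
top bush [ 81.1 -19.1  36.1]
top bush [ 80.8 -19.2  35.9]
top 637 ((-1.4047355651855469, 4.1688385009765625), (56.68533706665039, 75.20447540283203), 89.58174133300781) [38.07623215 46.77349091 62.70888824]
scene 642 ((1.4779396057128906, -0.035320281982421875), (71.31580352783203, 63.37633514404297), 1.521026372909546) [35.82138767 46.44700623 60.99012909]
```

View pics/end.png

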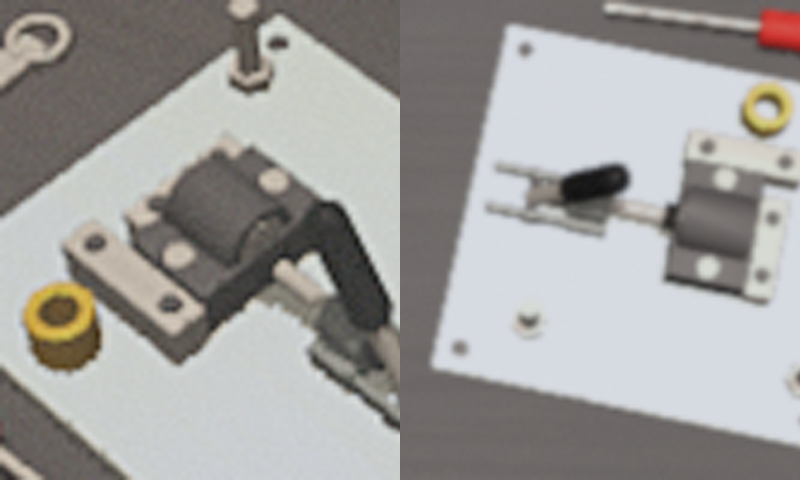

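The lever is locked over the block, and the plunger presses it against the rail. The block sits flush on the stop (its measured x of -1.4 matches the stop's own bias of -1.3) and is square. The bolts, bush and tin have not moved. Handing in.

```bash
python3 -c "
from h import *
print(workorder.hand_in())"
```

```text
the job is handed in; nothing more can be done
None
```

The block is home and square against the end stop, and the clamp lever is snapped over and locked, holding it on the rail. The arm is clear of everything, and the job was handed in at about 10 s. The bolts, bush and tin measured unmoved; the lever push briefly reached about 70 N at the wrist (limit 120 N).

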